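# Shim the rocking gauge tester

## Robot

A 6-joint arm with a two-finger parallel gripper is mounted at the origin on the work surface. World frame = base frame: x ahead of the robot, y to its left, z up, the work surface at z = 0. Lengths are in m, angles in rad, forces in N, time in s.
With the tool pointing down it reaches from about 0.4 to 0.925 m from the base axis. Payload 12.5 kg.
Tool frame: the origin (TCP) lies between the finger pads; the fingertips stand 17 mm ahead of it and the grasp point (between the pads) lies 2 mm behind it; z points along the fingers, y is the line along which they close (so a half turn about z gives the same grasp; the last joint's range is limited). The gripper opens to 95 mm and grips with 3 to 60 N. Pads are 20 mm wide; open, the fingers measure 119 mm over their backs; the gripper's body (75 mm by 180 mm) begins 59 mm behind the grasp point.
Start: joints at [1.057, 0.491, 1.559, -0, 1.092, -0.106], TCP at [0.248, 0.574, 0.209] pointing down, gripper open.
Joint ranges: [-3.1, 3.1], [-0.84, 2.19], [0.05, 2.79], [-1.13, 4.28], [0.06, 2.93], [-2.69, 2.69]. Speed limits (rad/s): [2.22, 2.22, 2.79, 3.14, 3.14, 3.14].

## Interface

Orientations are given as a unit quaternion [w, x, y, z].
In Python, from cell import * gives the robot as it stands. Calls block until the motion is done:
- goto(position, orientation): joint-space move of the TCP to a pose.
- move_linear(position, rot=None, feed=0.15): straight line of the TCP; rot=None keeps the orientation; feed is the mean speed in m/s.
- set_joints(angles): joint-space move.
- open_gripper() and close(effort=None): open the fingers fully, or close them until they stop; effort is the grip in N (None keeps the last).
- wait(seconds).
- ik(position, orientation): joint angles nearest the present ones, or None.
- sense(): the state.
- camera(name): name is "scene" or "top"; returns a dict with "frame" (480x640x3 uint8, red, green, blue), "mtx" (3x3 intrinsics, pixels), "pose" (4x4, takes a point from camera to world coordinates). Camera axes: x right, y up, looking along -z (the intrinsics and any distortion apply to the point x, -y, -z); pixel columns grow to the right and rows downward; lengths in m; the calibration is good to about 2 mm. A picture is of the moment at which its call begins. There is no depth.
A pose or a line that the arm cannot do raises MotionError and nothing moves.
- sign_off(): hands the job in; it is judged then, once.
Trained networks look in a picture, given as the dict that the camera call returned (one of the last four; its "shot" number tells which), for a name from the list of things; names that differ only in an ending like _2 or _b are one class to them, and where a whole thing is asked for, a point or a joint stands for the part that bears it (a point fixed in the world has none). Each returns a list of dicts, best first, with "score" (0 to 1); they miss things now and then, are a little off and sometimes report something else, mostly with a low value. They report only what shows in the picture. A call takes as long as a camera call. They do not tell look-alikes from the thing itself.
- spot_in(query, picture): "xyz" ([x, y, z] in m, in the coordinates of the camera as it stood for that picture, good to about 4 mm: the middle of the surface that is visible of it).
- silhouettes(query, picture): "region" (480x640 bool, what is visible of it).
- tip_of(query, picture): "xyz" ([x, y, z] in m, in the coordinates of the camera as it stood for that picture, good to about 4 mm: a listed point, or the origin of a listed thing).
The state is a dict: "clock": time; "qpos": joint angles; "qd": joint speeds; "joint_torque": joint torques, N m; "eef_pos": TCP position; "orientation": TCP orientation; "contact_force": force on the tool from outside, world axes, zero at the start; "moment": the same for the moment, N m; "opening": finger opening in m; "grasp_force": force on a finger pad.
Only numpy, scipy, OpenCV 4.12 (cv2) and the standard library are available. Lean on these libraries where they do the work, as an engineer would, in place of code of your own. Each camera call takes 0.05 s, during which the arm holds its last target. There are 200 camera calls.

## Task

The green gauge tester rocks because the rubber foot at the corner next to the orange wedge is worn short. Without picking anything up, push the wedge from its thick end, thin end first, under that foot until it is snug and the tester can no longer rock, leaving the tester standing level where it is and everything else alone. Then take the fingers off the wedge, press firmly down with the fingertips on the bolt head above that foot to prove it, and finish while still pressing there.

Things in the scene. Friction and masses are not known exactly. Their poses are not given: they have to be found in the camera images.
- tester: green gauge tester, loose, 3.2 kg: base 170 (x) by 214 (y) mm, top 56 mm up; column, arm and dial up to 136 mm high, 90 mm beyond y = +60. Lugs 36 mm wide at both y ends reach y = +-143 mm, undersides 27 mm up, rubber foot below each and bolt head on it, at x = +-70, y = +-125 mm. Only the foot at +70, +125 is short. Origin on the table under the middle of the feet, z up
- short_foot (a point): lowest point of the short foot, the middle of its domed bottom (dome radius 13 mm). At the start it hangs 5 to 9 mm above the table; the tester stands level on its three other feet until some 2 to 3 N press on this corner, which then dips until the foot meets the table. Shoving the wedge with over 12 N may lift the corner out of level and slide the tester
- corner_bolt (a point): centre of the flat top of the bolt head right above the short foot, 18 mm across, 59.5 mm above the table: press straight down here
- wedge: orange plastic wedge, loose, 50 g, 90 mm long, 40 wide, flat on the table. Origin mid underside; +x points to the thin end (2 mm thick, at x = +45); upright back of the thick end, 18 mm high, at x = -45; one straight ramp between. Thin end starts 40 to 80 mm short of the foot. Slides under 1 N; once it bears on the foot the force passes 7 N within some mm. It stays where it is left
- ring_gauge: bystander: steel ring, 48 mm across, 18 mm high, origin centre of underside
- plug_gauge: bystander: upright metal plug, 22 mm across, 78 mm high, origin centre of underside
- gauge_block: bystander: upright steel block 35 x 9 x 30 mm, origin centre of underside
- indicator: bystander: dial indicator lying face up, 54 mm across, 27 mm high, its stem 75 mm along +y, origin under its centre
- screwdriver: bystander: red screwdriver lying along its x, 160 mm long
- brush: bystander: brush lying along its x, 160 mm long
There are look-alikes about, which are no part of the job. Leave any pink or white look-alike of the wedge alone.

How it is judged:
On the way:
1. the short foot stands over the wedge's ramp, the thin end past it, before the corner is pressed (x of short_foot in the frame of wedge between -0.035 and 0.04 m and y of short_foot in the frame of wedge between -0.019 and 0.019 m and contact force between the fingers and tester below 1 N), for 0.2 s.
At the end, for the whole second after the job is handed in: fingers press the tester within 60 mm of the bolt with over 3 N and are off the wedge; the short foot bears on the wedge with over 1 N, within 19 mm of its middle line; the tester is within 0.010 rad of level (1.2 mm at the foot), at rest, within 15 mm of where it stood (contact force between the fingers and tester above 3 N and horizontal distance between the grasp point and corner_bolt below 0.06 m and contact force between wedge and tester above 1 N and angle between tester's own z axis and vertical below 0.01 rad and contact force between the fingers and wedge below 0.5 N and y of short_foot in the frame of wedge between -0.019 and 0.019 m and distance of tester from where it was at the start of the episode below 0.015 m and linear speed of each of tester, wedge below 0.01 m/s); the arm keeps its last pose, push and grip.
It fails at once if the wedge is lifted or tipped over (height (world z) of wedge above 0.01 m or angle between wedge's own z axis and vertical above 0.25 rad).
It fails at once if the tester is lifted, or shoved more than 20 mm (height (world z) of tester above 0.01 m or distance of tester from where it was at the start of the episode above 0.02 m).
It fails at once if a bystander is moved more than 20 mm (distance of any of ring_gauge, plug_gauge, gauge_block, indicator, screwdriver, brush from where it was at the start of the episode above 0.02 m).
It also fails if it takes over 51 s, if anything falls off the work surface, if the arm or the gripper's body presses on something with over 40 N, if the wrist force passes 120 N, or if a joint passes its speed limit or range.

## Working session

There is one attempt and no reset: what is moved stays moved. The work goes in short steps, each a Python script; the robot and the scene stay as the last script left them, time stands still between calls to the robot, and variables do not carry over. Pictures are saved under pics/ and viewed, at most 10 in all, crops included, and the job is handed in when it is done.

```bash
mkdir -p pics; ls; cat > h.py <<'E'
from cell import *
import numpy as np, cv2
def w(p,xyz): return (p["pose"]@np.r_[xyz,1])[:3]
def pix(p,X):
    c=np.linalg.inv(p["pose"])@np.r_[X,1]; u=p["mtx"]@np.array([c[0],-c[1],-c[2]]); return u[:2]/u[2]
def ray(p,uv,z):
    d=np.linalg.inv(p["mtx"])@np.r_[uv,1]; d=p["pose"][:3,:3]@(d*[1,-1,-1]); o=p["pose"][:3,3]
    return o+d*(z-o[2])/d[2]
E
python3 - <<'E'
from h import *
np.set_printoptions(precision=4,suppress=True)
for n in ("scene","top"):
    p=camera(n); cv2.imwrite(f"pics/{n}1.png",p["frame"][:,:,::-1]); print(n,p.keys(),p["pose"],p["mtx"])
    for q in ("tester","wedge","corner_bolt","short_foot","ring_gauge","plug_gauge","gauge_block","indicator","screwdriver","brush"):
        for r in tip_of(q,p)[:4]: 
            X=w(p,r["xyz"]); print(n,q,round(r["score"],2),X,pix(p,X).round())
print(sense())
E
```

```text
pics
scene dict_keys(['frame', 'mtx', 'pose', 'shot']) [[-0.6546 -0.5657  0.5015  1.1197]
 [ 0.756  -0.4923  0.4315  0.4954]
 [ 0.0028  0.6616  0.7499  1.0206]
 [ 0.      0.      0.      1.    ]] [[595.3487   0.     318.2872]
 [  0.     595.3487 252.7282]
 [  0.       0.       1.    ]]
scene tester 0.95 [ 0.5413 -0.0402  0.0003] [305. 292.]
scene wedge 0.94 [ 0.6701  0.3234 -0.0016] [408. 441.]
scene wedge 0.91 [ 0.524   0.354  -0.0024] [466. 395.]
scene wedge 0.78 [0.6108 0.203  0.0004] [375. 379.]
scene wedge 0.19 [ 0.5417 -0.0374 -0.0001] [306. 293.]
scene ring_gauge 0.76 [ 0.4508  0.2382 -0.0061] [436. 338.]
scene plug_gauge 0.64 [ 0.46    0.1743 -0.0008] [408. 322.]
scene gauge_block 0.48 [0.7012 0.1061 0.0009] [306. 381.]
scene indicator 0.58 [ 0.4046 -0.4563  0.0023] [220. 175.]
scene screwdriver 0.83 [ 0.6287 -0.4514  0.0006] [152. 224.]
scene brush 0.69 [ 0.2942 -0.3154  0.0004] [289. 178.]
top dict_keys(['frame', 'mtx', 'pose', 'shot']) [[-0.1038  0.9724 -0.2091  0.2449]
 [-0.9946 -0.1019  0.0195 -0.0485]
 [-0.0023  0.21    0.9777  1.3266]
 [ 0.      0.      0.      1.    ]
[... 597 characters left out ...]
75 [ 0.4047 -0.4555 -0.0011] [484. 278.]
top screwdriver 0.76 [ 0.6279 -0.458  -0.0002] [470. 190.]
top screwdriver 0.47 [ 0.5404 -0.0369 -0.0035] [305. 241.]
top brush 0.73 [ 0.293  -0.3205 -0.0018] [435. 331.]
{'clock': 1.1, 'qpos': array([ 1.0574,  0.4909,  1.5589, -0.    ,  1.0917, -0.1056]), 'qd': array([-0.0016, -0.0016,  0.0022,  0.0008, -0.0015,  0.0013]), 'joint_torque': array([ -0.0006, -61.2482, -25.8435,   0.0691,   0.0446,  -0.    ]), 'eef_pos': array([0.2479, 0.5738, 0.2092]), 'orientation': array([0.    , 0.2025, 0.9793, 0.    ]), 'contact_force': array([ 0.0748, -0.5001,  0.2138]), 'moment': array([-0.0068, -0.0173, -0.0011]), 'grasp_force': 0.0, 'opening': 0.095305971198184}
```

View pics/scene1.png

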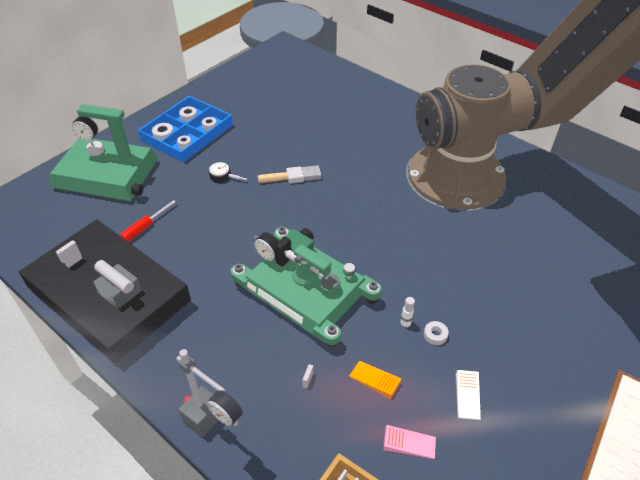

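View pics/top1.png

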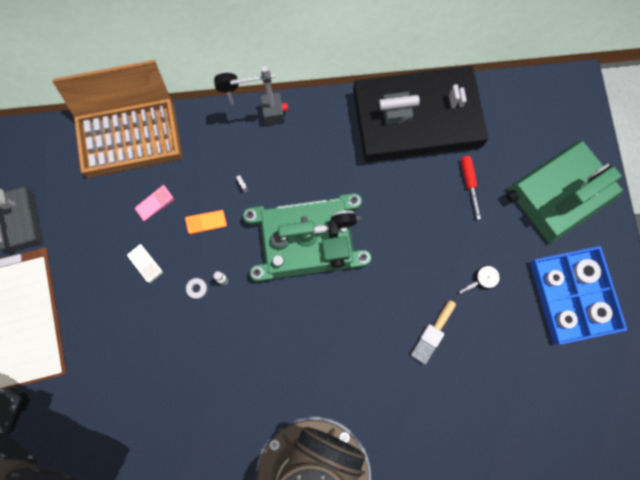

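The orange wedge lies at about (375,379) in scene and (207,222) in top. The corner beside it has its bolt at (250,215) in top and (332,330) in scene. Pink and white look-alikes lie further out. Next I fit the wedge pose to its colour mask in both views and get the tester yaw from the bolts.

```bash
cat >> h.py <<'E'
from scipy.optimize import minimize
V=np.array([(-.045,s*.02,z) for s in(-1,1) for z in(0,.018)]+[(.045,s*.02,z) for s in(-1,1) for z in(0,.002)])
def wpts(q): c,s=np.cos(q[2]),np.sin(q[2]); return V@np.array([[c,s,0],[-s,c,0],[0,0,1]])+[q[0],q[1],0]
def omask(p):
    h=cv2.cvtColor(p["frame"],cv2.COLOR_RGB2HSV); m=cv2.inRange(h,(9,180,120),(22,255,255))
    n,l,st,c=cv2.connectedComponentsWithStats(m); u=pix(p,[.61,.17,.01])
    k=min([i for i in range(1,n) if st[i,4]>150],key=lambda i:np.hypot(*(c[i]-u))); return (l==k).astype(np.float32)
def fit(ps,q0):
    ms=[cv2.GaussianBlur(omask(p),(0,0),1) for p in ps]
    def cost(q):
        t=0
        for p,m in zip(ps,ms):
            hu=cv2.convexHull(np.array([pix(p,v) for v in wpts(q)],np.float32)); a=np.zeros(m.shape,np.uint8)
            cv2.fillConvexPoly(a,np.round(hu*256).astype(np.int32),255,cv2.LINE_AA,8)
            t+=np.abs(cv2.GaussianBlur(a.astype(np.float32)/255,(0,0),1)-m).sum()/m.sum()
        return t
    S=np.array(q0)+np.array([[0,0,0],[.01,0,0],[0,.01,0],[0,0,.15]])
    r=minimize(cost,q0,method="Nelder-Mead",options=dict(initial_simplex=S,xatol=1e-4,fatol=1e-4)); return r.x,r.fun
E
python3 - <<'E'
from h import *
np.set_printoptions(precision=4,suppress=True)
ps=[camera("scene"),camera("top")]
for y in (-1.6,1.55): 
    print(fit(ps,[.611,.2,y]), [fit([p],[.611,.2,y]) for p in ps])
b=[w(ps[0],r["xyz"]) for r in tip_of("corner_bolt",ps[0])]+[w(ps[1],r["xyz"]) for r in tip_of("corner_bolt",ps[1])]; print(b)
print([w(p,r["xyz"]) for p in ps for r in tip_of("tester",p)[:1]],[w(p,r["xyz"]) for p in ps for r in tip_of("short_foot",p)])
out=[]
for p in ps:
    u,v=pix(p,[.6,.11,.02]).astype(int)
    out.append(cv2.resize(p["frame"][v-75:v+75,u-75:u+75,::-1],(400,400),interpolation=cv2.INTER_CUBIC)); print(u-75,v-75)
cv2.imwrite("pics/z1.png",np.hstack(out))
E
```

```text
Traceback (most recent call last):
  File "h.py", line 17, in fit
    ms=[cv2.GaussianBlur(omask(p),(0,0),1) for p in ps]
                         ~~~~~^^^
  File "h.py", line 15, in omask
    k=min([i for i in range(1,n) if st[i,4]>150],key=lambda i:np.hypot(*(c[i]-u))); return (l==k).astype(np.float32)
ValueError: min() iterable argument is empty
```

```bash
sed -i 's/(9,180,120),(22,255,255)/(7,150,110),(25,255,255)/; s/>150\]/>80]/' h.py
cat > m.py <<'E'
from h import *
np.set_printoptions(precision=4,suppress=True)
ps=[camera("scene"),camera("top")]
out=[]
for p in ps:
    u,v=pix(p,[.6,.11,.02]).astype(int)
    out.append(cv2.resize(p["frame"][v-75:v+75,u-75:u+75,::-1],(400,400),interpolation=cv2.INTER_CUBIC)); print(u-75,v-75)
    a,b=pix(p,[.611,.2,.01]).astype(int); print(cv2.cvtColor(p["frame"],cv2.COLOR_RGB2HSV)[b-4:b+5:2,a-4:a+5:4].tolist())
cv2.imwrite("pics/z1.png",np.hstack(out))
b=[w(ps[0],r["xyz"]) for r in tip_of("corner_bolt",ps[0])]+[w(ps[1],r["xyz"]) for r in tip_of("corner_bolt",ps[1])]; print(b)
print([w(p,r["xyz"]) for p in ps for r in tip_of("tester",p)[:1]],[w(p,r["xyz"]) for p in ps for r in tip_of("short_foot",p)])
for y in (-1.6,1.55): 
    print(fit(ps,[.611,.2,y]), [fit([p],[.611,.2,y]) for p in ps])
E
python3 m.py
```

```text
266 267
[[[22, 255, 255], [22, 255, 255], [22, 255, 255]], [[22, 255, 255], [22, 255, 255], [22, 255, 255]], [[22, 255, 255], [22, 255, 255], [22, 255, 255]], [[22, 255, 255], [22, 255, 255], [22, 255, 255]], [[22, 255, 255], [22, 255, 255], [22, 255, 255]]]
167 146
[[[20, 161, 255], [20, 160, 255], [20, 160, 255]], [[19, 163, 255], [20, 160, 255], [20, 162, 255]], [[19, 164, 255], [20, 159, 255], [21, 159, 255]], [[19, 166, 255], [20, 160, 255], [20, 160, 255]], [[18, 168, 254], [20, 160, 255], [20, 160, 255]]]
[array([0.609 , 0.0836, 0.0579]), array([ 0.2897, -0.3164,  0.0008]), array([0.6048, 0.0867, 0.0581])]
[array([ 0.5438, -0.0375,  0.0016])] [array([ 0.4662,  0.1707, -0.0027]), array([ 0.5386, -0.0416, -0.0013])]
(array([ 0.6133,  0.201 , -1.427 ]), np.float64(0.15567445755004883)) [(array([ 0.6114,  0.201 , -1.4313]), np.float64(0.08673161268234253)), (array([ 0.6134,  0.2005, -1.4283]), np.float64(0.05940685048699379))]
(array([0.6128, 0.2028, 1.7107]), np.float64(0.3223399221897125)) [(array([0.6122, 0.2043, 1.8881]), np.float64(0.167657271027565)), (array([0.6139, 0.2022, 1.6619]), np.float64(0.07227522879838943))]
```

View pics/z1.png

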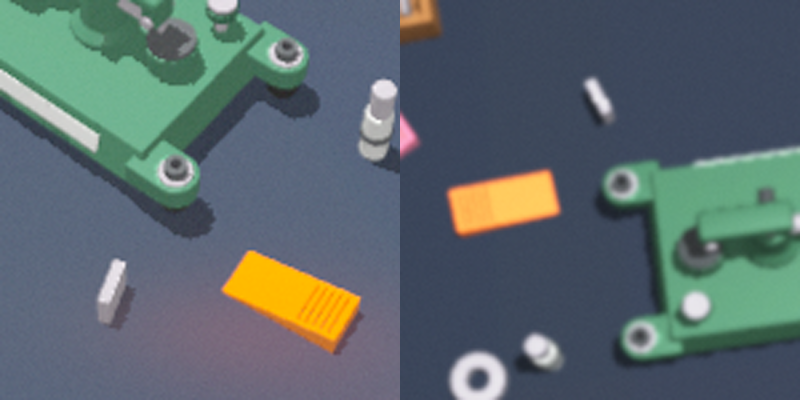

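The zooms show the ribbed thick end facing away from the foot, which matches the -1.43 rad fit. The bolt is at (331.6,328.9) in scene and (250.2,214.6) in top. The straight line along the wedge would miss the foot by about 22 mm, so I'll steer the wedge while pushing.

```bash
cat >> h.py <<'E'
from scipy.spatial.transform import Rotation as R
def quat(th):  # tool down, closing line (y) across heading th
    x=np.array([np.cos(th),np.sin(th),0]); z=np.array([0,0,-1.]); 
    q=R.from_matrix(np.c_[x,np.cross(z,x),z]).as_quat(); return np.r_[q[3],q[:3]]
def toolxy(c,th,gap=0.): return np.array(c)-(0.045+0.010+gap)*np.array([np.cos(th),np.sin(th)])
E
python3 - <<'E'
from h import *
np.set_printoptions(precision=4,suppress=True)
p=camera("scene"); t=camera("top")
A=ray(p,[331.6,328.9],.0595);B=ray(t,[250.2,214.6],.0595); print("bolt",A,B, "other",ray(t,[257,272.7],.0595))
c=np.array([.613,.201]); th=-1.428
close(10)
for s in (0,np.pi):
    P=np.r_[toolxy(c,th,.015),.12]; j=ik(P,quat(th+s)); print(s,j)
    P2=np.r_[toolxy([.607,.11],-1.68),.022]; print(ik(P2,quat(-1.68+s)))
print(sense()["clock"])
E
```

```text
bolt [0.6086 0.0905 0.0595] [0.6044 0.0853 0.0595] other [0.4646 0.0804 0.0595]
0 None
None
3.141592653589793 [ 0.3215  0.6327  1.5541 -0.      0.9548  0.1787]
[ 0.1584  0.7275  1.6868 -0.      0.7273  0.2676]
3.2083
```

```bash
cat > a.py <<'E'
from h import *
np.set_printoptions(precision=4,suppress=True)
c=np.array([.613,.201]); th=-1.428; F=np.array([.6065,.0865])
goto(np.r_[toolxy(c,th,.015),.12],quat(th+np.pi))
move_linear(np.r_[toolxy(c,th,.015),.022]); wait(.3)
f0=np.mean([sense()["contact_force"] for _ in range(3)],0); print("f0",f0,sense()["eef_pos"],sense()["clock"])
move_linear(np.r_[toolxy(c,th,0),.022],feed=.04)
L=.05; d=F-c; y=-d[0]*np.sin(th)+d[1]*np.cos(th); x=d@[np.cos(th),np.sin(th)]; D=y/(x-L/2); print("x,y,D",x,y,D)
for i in range(6):
    th+=D/12; c=c+L/6*np.array([np.cos(th),np.sin(th)]); th+=D/12
    move_linear(np.r_[toolxy(c,th),.022],rot=quat(th+np.pi),feed=.04)
    s=sense(); print(s["contact_force"]-f0,s["clock"])
print("want",c,th,s["eef_pos"])
ps=[camera("scene"),camera("top")]
print(fit(ps,[*c,th]),[fit([p],[*c,th]) for p in ps])
out=[]
for p in ps:
    u,v=pix(p,[.6,.11,.02]).astype(int)
    out.append(cv2.resize(p["frame"][v-75:v+75,u-75:u+75,::-1],(400,400),interpolation=cv2.INTER_CUBIC))
cv2.imwrite("pics/z2.png",np.hstack(out))
E
python3 a.py
```

```text
f0 [-0.0186  0.9632  0.0091] [0.6033 0.2704 0.0227] 6.0417
x,y,D 0.11240958454402619 -0.022728512987862423 -0.2600231211076698
[ 0.4602 -1.0412 -0.2417] 6.9333
[ 0.0945 -0.915  -0.4032] 7.3
[-0.3562 -0.6833  0.6703] 7.6667
[-0.9133 -0.9382 -0.5788] 8.0333
[ 0.0695 -1.3925  1.0978] 8.4
[-0.0195 -0.6408  0.3312] 8.7667
want [0.6136 0.1511] -1.688023121107669 [0.6202 0.2055 0.022 ]
(array([ 0.6128,  0.201 , -1.4108]), np.float64(2.6255574226379395)) [(array([ 0.5871,  0.2227, -3.027 ]), np.float64(1.040822982788086)), (array([ 0.6157,  0.1512, -1.5797]), np.float64(1.5731093883514404))]
```

View pics/z2.png

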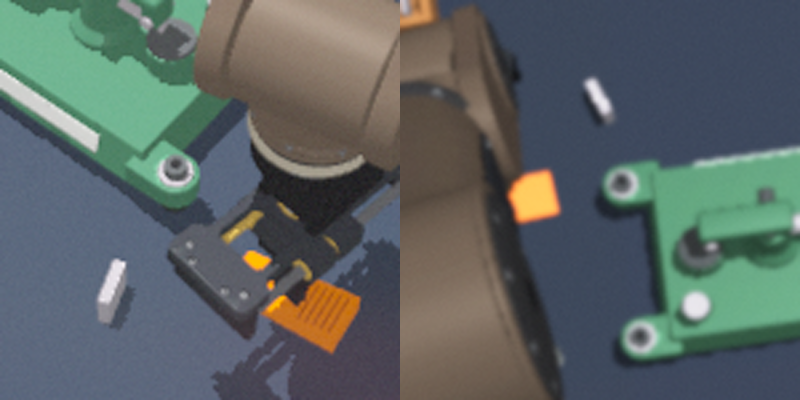

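The wedge has not moved: its thin end is still at (555,195) in the top zoom, and the fingers are over or around it. I'll check the opening before anything else.

```bash
python3 - <<'E'
from h import *
s=sense(); print(s); p=camera("scene"); 
for X in ([.6202,.2055,.022],[.6202,.2055,.005],[.613,.201,.01]): print((pix(p,X)-[266,267])*400/150)
print(R.from_quat(np.roll(s["orientation"],-1)).as_matrix())
E
```

```text
{'clock': 8.8667, 'qpos': array([2.19367821e-01, 7.46858062e-01, 1.63644068e+00, 1.20626588e-05,
       7.58278231e-01, 3.36489673e-01]), 'qd': array([ 0.00130953, -0.00068657,  0.00018796, -0.00095273, -0.00044701,
       -0.00086056]), 'joint_torque': array([-2.08661514e-01, -6.98713946e+01, -1.88499641e+01,  5.71475190e-02,
        6.43066160e-03,  7.83088821e-03]), 'eef_pos': array([0.62006805, 0.20576813, 0.02201423]), 'orientation': array([1.85861215e-07, 7.47282732e-01, 6.64506221e-01, 8.86901888e-06]), 'contact_force': array([-0.41949868,  0.55011339,  0.48875285]), 'moment': array([-0.12258427,  0.01340328,  0.06448212]), 'grasp_force': 0.0, 'opening': 0.000517108463347655}
[287.71038204 294.25134835]
[285.98116561 306.22727461]
[287.59655189 292.30626253]
[[ 1.16862963e-01  9.93148049e-01  1.35023412e-05]
 [ 9.93148049e-01 -1.16862963e-01  1.15092547e-05]
 [ 1.30083175e-05  1.20648182e-05 -1.00000000e+00]]
```

```bash
python3 - <<'E'
from h import *
p=camera("scene"); f=p["frame"][:,:,::-1].copy()
cv2.imwrite("pics/z3.png",cv2.resize(f[240:460,230:500],(800,652),interpolation=cv2.INTER_CUBIC)[:600])
E
```

```text
(no output)
```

View pics/z3.png

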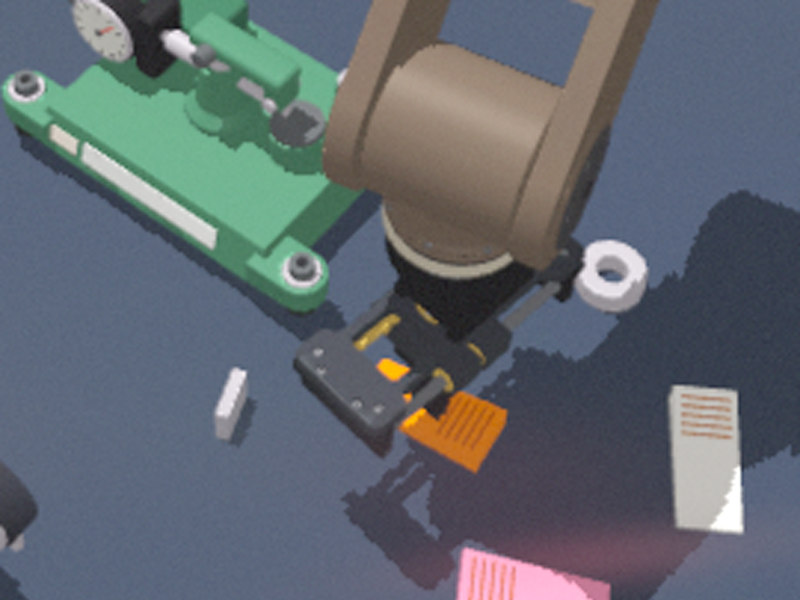

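The ribs are still at the same pixel, (389,382) in full scene coordinates, so the wedge stayed put. I'll overlay the expected gripper and finger boxes on the picture to see where the tool really is.

```bash
python3 - <<'E'
from h import *
p=camera("scene"); s=sense(); Rm=R.from_quat(np.roll(s["orientation"],-1)).as_matrix(); T=s["eef_pos"]
f=cv2.resize(p["frame"][240:460,230:500,::-1],(800,652),interpolation=cv2.INTER_CUBIC)
def box(lo,hi,col):
    c=[np.array([(lo,hi)[i][0],(lo,hi)[j][1],(lo,hi)[k][2]]) for i in(0,1) for j in(0,1) for k in(0,1)]
    u=[((pix(p,T+Rm@x)-[230,240])*800/270).astype(int) for x in c]
    for a in range(8):
        for b in range(a):
            if bin(a^b).count("1")==1: cv2.line(f,tuple(map(int,u[a])),tuple(map(int,u[b])),col,1)
box([-.0375,-.09,-.12],[.0375,.09,-.061],(255,255,0))
box([-.01,-.012,-.061],[.01,.012,.017],(0,0,255))
h=cv2.convexHull(np.array([(pix(p,v)-[230,240])*800/270 for v in wpts([.6133,.201,-1.427])],np.float32)).astype(int)
cv2.polylines(f,[h],True,(255,255,255),1)
cv2.imwrite("pics/z4.png",f[:600])
E
```

```text
(no output)
```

View pics/z4.png

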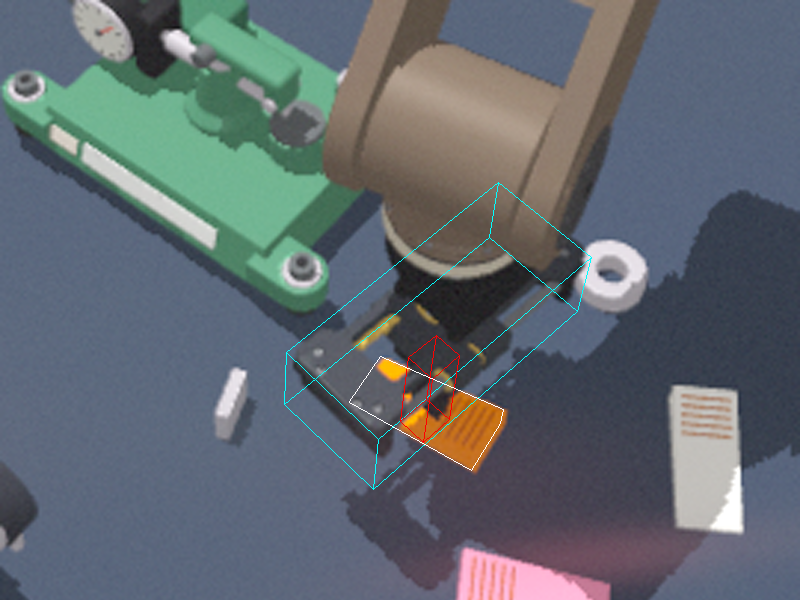

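The gripper matches the overlay, but the visible finger ends around (438,417), above where its box bottom should be. The tips may sit higher than I assumed and have slid over the wedge. I'll retreat along the same path and probe the table for the real tip height.

```bash
python3 - <<'E'
from h import *
np.set_printoptions(precision=4,suppress=True)
c=np.array([.613,.201]); th=-1.428
move_linear(np.r_[toolxy(c,th,.0),.022],rot=quat(th+np.pi),feed=.08)
move_linear(np.r_[toolxy(c,th,.02),.022],feed=.08); wait(.2)
f0=np.mean([sense()["contact_force"] for _ in range(3)],0); print(f0)
for z in np.arange(.020,.001,-.002):
    move_linear(np.r_[toolxy(c,th,.02),z],feed=.03); wait(.1); s=sense(); print(round(z,4),s["eef_pos"],s["contact_force"]-f0,s["clock"])
    if (s["contact_force"]-f0)[2]>4: break
move_linear(np.r_[toolxy(c,th,.02),s["eef_pos"][2]+.006],feed=.08)
E
```

```text
[-1.4424 -0.3332 -0.1915]
0.02 [0.6023 0.2751 0.02  ] [1.346  0.1283 0.2836] 10.7667
0.018 [0.6023 0.2752 0.018 ] [1.8832 0.779  0.2947] 11.1167
0.016 [0.6023 0.2753 0.016 ] [ 1.84   -0.1392  0.7959] 11.4667
0.014 [0.6023 0.2752 0.014 ] [ 1.7976 -0.0894  0.009 ] 11.8167
0.012 [0.6023 0.2752 0.012 ] [ 1.2152  0.6771 -0.3979] 12.1667
0.01 [0.6023 0.2752 0.01  ] [ 1.776   0.9967 -0.0974] 12.5167
0.008 [0.6023 0.2752 0.0079] [1.9154 0.0964 0.7344] 12.8667
0.006 [0.6023 0.2752 0.006 ] [ 1.5251  0.4149 -0.3093] 13.2167
0.004 [0.6023 0.2752 0.0039] [2.205  0.3225 0.2544] 13.5667
0.002 [0.6023 0.2752 0.002 ] [1.7695 0.4501 0.344 ] 13.9167
```

```bash
python3 - <<'E'
from h import *
np.set_printoptions(precision=4,suppress=True)
s=sense(); P=s["eef_pos"].copy(); print(P,s["opening"],s["clock"])
move_linear(np.r_[P[:2],.002],feed=.08); wait(.1)
f0=np.mean([sense()["contact_force"] for _ in range(3)],0)
for z in np.arange(.0,-.031,-.002):
    move_linear(np.r_[P[:2],z],feed=.05); wait(.05); s=sense(); print(round(z,4),s["eef_pos"][2],(s["contact_force"]-f0)[2],s["clock"])
    if (s["contact_force"]-f0)[2]>4: break
p=camera("scene"); u,v=pix(p,[.6,.27,.02]).astype(int)
cv2.imwrite("pics/z5.png",cv2.resize(p["frame"][v-70:min(480,v+70),u-90:u+90,::-1],None,fx=4,fy=4,interpolation=cv2.INTER_CUBIC)[:600]); print(u-90,v-70,pix(p,s["eef_pos"]))
E
```

```text
[0.6026 0.2753 0.0086] 0.00025054966811033884 14.1667
0.0 -4.248789653810148e-05 -1.2732088835840192 14.8167
-0.002 -0.002084039774164839 -0.8543528671134952 15.1167
-0.004 -0.004074167845196718 -0.24914493137442584 15.4167
-0.006 -0.005079637867131455 8.403312595783667 15.7167
317 320 [407.9529 400.0198]
```

View pics/z5.png

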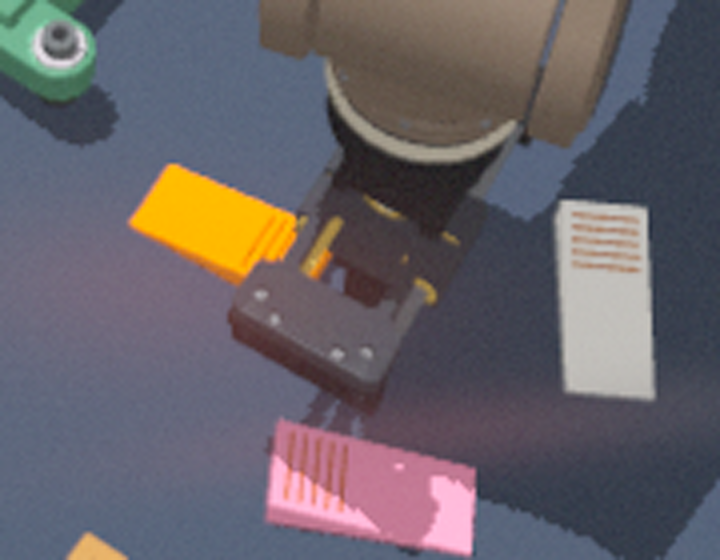

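The tips touch the table at TCP z = -0.005, so closed they sit about 5 mm behind the TCP, not 17 mm ahead. They passed over the wedge, which is untouched and fully visible at z5 (215,220). I'll redo the steered push at TCP z = 0.003, which puts the tips about 8 mm up.

```bash
cat > a.py <<'E'
from h import *
np.set_printoptions(precision=4,suppress=True)
Z=.003; c=np.array([.613,.201]); th=-1.428; F=np.array([.6065,.0865])
move_linear(np.r_[sense()["eef_pos"][:2],Z],feed=.1)
move_linear(np.r_[toolxy(c,th,0.002),Z],feed=.06)
L=.05; d=F-c; y=-d[0]*np.sin(th)+d[1]*np.cos(th); x=d@[np.cos(th),np.sin(th)]; D=y/(x-L/2)
for i in range(6):
    th+=D/12; c=c+L/6*np.array([np.cos(th),np.sin(th)]); th+=D/12
    move_linear(np.r_[toolxy(c,th),Z],rot=quat(th+np.pi),feed=.04)
    s=sense(); print(s["contact_force"],s["clock"])
print("want",c,th,s["eef_pos"])
move_linear(np.r_[toolxy(c,th,.06),Z],feed=.15)
ps=[camera("scene"),camera("top")]
print([fit([p],[*c,th]) for p in ps],sense()["clock"])
out=[]
for p in ps:
    u,v=pix(p,[.6,.11,.02]).astype(int)
    out.append(cv2.resize(p["frame"][v-75:v+75,u-75:u+75,::-1],(400,400),interpolation=cv2.INTER_CUBIC))
cv2.imwrite("pics/z6.png",np.hstack(out))
E
python3 a.py
```

```text
[ 0.2332 -0.1611 -0.1161] 16.8833
[ 0.3788 -0.7127  0.4172] 17.25
[ 0.1073 -0.     -0.4668] 17.6167
[ 1.1083  0.4013 -0.2622] 17.9833
[0.1842 0.267  0.6454] 18.35
[-0.1089 -0.2409 -0.5694] 18.7167
want [0.6136 0.1511] -1.688023121107669 [0.6201 0.2055 0.003 ]
[(array([ 0.6131,  0.148 , -1.7178]), np.float64(0.1089131236076355)), (array([ 0.614 ,  0.1473, -1.6989]), np.float64(0.18363912403583527))] 19.3667
```

View pics/z6.png

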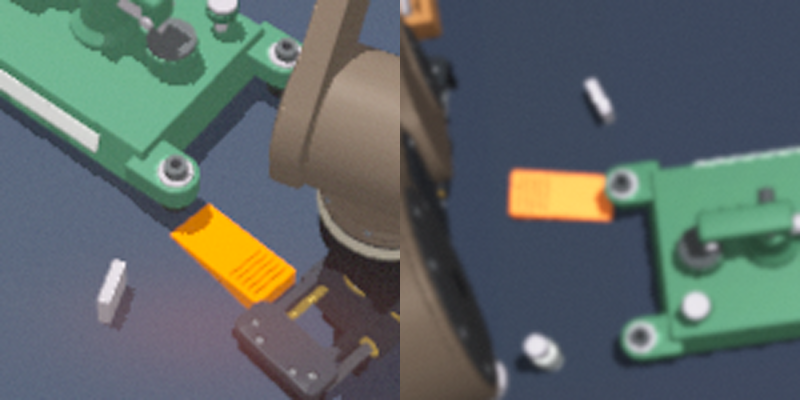

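The wedge now points straight at the foot. The fit gives (0.613, 0.148, -1.705) and puts the foot within 2 mm of the middle line. I'll push straight on, watching the force.

```bash
cat > b.py <<'E'
from h import *
np.set_printoptions(precision=4,suppress=True)
Z=.003; c=np.array([.6133,.148]); th=-1.703; F=np.array([.6065,.0865]); h=np.array([np.cos(th),np.sin(th)])
x=(F-c)@h
def force(n=5):
    r=[]
    for _ in range(n): r.append(sense()["contact_force"]); wait(.02)
    return np.mean(r,0)
P=lambda a: np.r_[toolxy(c,th,.003)+a*h,Z]
move_linear(P(-.01),rot=quat(th+np.pi),feed=.1); wait(.1); f0=force(); print(f0)
a=x-.040; move_linear(P(a),feed=.06); log=[]
while a<x+.025:
    a+=.001; move_linear(P(a),feed=.02); f=-(force()-f0)@np.r_[h,0]; log.append((round((x-a)*1e3,1),round(f,1)))
    if f>7.5: break
print(log,f,force()-f0,sense()["clock"])
E
python3 b.py
```

```text
[ 0.6842  0.1512 -0.0963]
[(np.float64(39.0), np.float64(-0.3)), (np.float64(38.0), np.float64(-0.2)), (np.float64(37.0), np.float64(-0.8)), (np.float64(36.0), np.float64(-0.3)), (np.float64(35.0), np.float64(-0.0)), (np.float64(34.0), np.float64(-0.2)), (np.float64(33.0), np.float64(-0.1)), (np.float64(32.0), np.float64(0.3)), (np.float64(31.0), np.float64(-0.1)), (np.float64(30.0), np.float64(-0.3)), (np.float64(29.0), np.float64(0.5)), (np.float64(28.0), np.float64(1.9)), (np.float64(27.0), np.float64(4.2)), (np.float64(26.0), np.float64(5.4)), (np.float64(25.0), np.float64(6.5)), (np.float64(24.0), np.float64(8.6))] 8.56770136145435 [ 0.7364  8.8884 -0.7847] 26.3
```

The force rose from the 28 mm mark to 8.6 N, so the wedge is snug with the foot at wedge x ≈ 24 mm. I'll back off, lift, check with the cameras, then press in small steps.

```bash
cat > d.py <<'E'
from h import *
np.set_printoptions(precision=4,suppress=True)
th=-1.703; h=np.array([np.cos(th),np.sin(th)]); p0=sense()["eef_pos"]
move_linear(np.r_[p0[:2]-.03*h,p0[2]],feed=.1)
move_linear(np.r_[p0[:2]-.03*h,.12],feed=.2)
ps=[camera("scene"),camera("top")]
out=[]
for p in ps:
    for q in ("corner_bolt","tester"): print(q,[(round(r["score"],2),w(p,r["xyz"])) for r in tip_of(q,p)[:2]])
    u,v=pix(p,[.6,.11,.02]).astype(int)
    out.append(cv2.resize(p["frame"][v-75:v+75,u-75:u+75,::-1],(400,400),interpolation=cv2.INTER_CUBIC))
cv2.imwrite("pics/z7.png",np.hstack(out)); print(sense()["clock"])
E
python3 d.py
```

```text
corner_bolt [(0.78, array([0.6082, 0.0843, 0.0603]))]
tester [(0.88, array([ 0.5413, -0.0379, -0.0025]))]
corner_bolt [(0.97, array([0.6059, 0.0825, 0.058 ]))]
tester [(0.91, array([ 0.5404, -0.0367, -0.0025]))]
27.7917
```

View pics/z7.png

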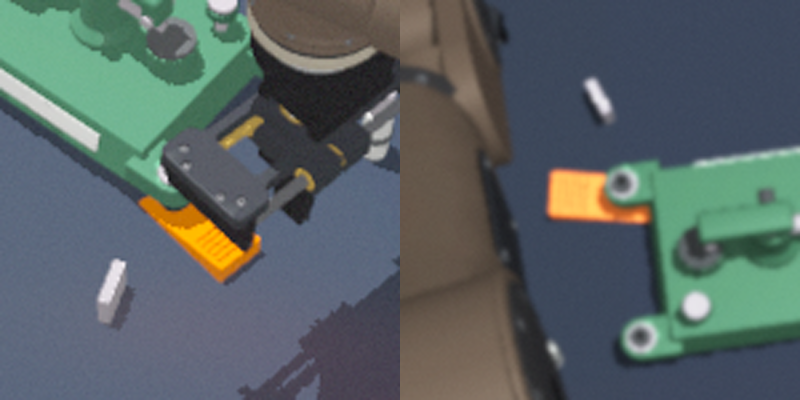

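In the top zoom the wedge runs under the lug, with its thin end at (650,215) past the bolt at (622,183). The tester has not shifted. A quick lateral check of the foot against the wedge's middle line, then I go above the bolt.

```bash
cat > e.py <<'E'
from h import *
np.set_printoptions(precision=4,suppress=True)
p=camera("top"); o=np.array([167,146])
uv=lambda a,b: o+np.array([a-400,b])*150/400
G=ray(p,uv(549,170),.018)[:2]; H=ray(p,uv(549,220),.018)[:2]; T=ray(p,uv(650,222),.002)[:2]
B=ray(p,uv(622,183),.0595)[:2]; print("corners",G,H,T,"bolt",B)
x=T-H; x/=np.linalg.norm(x); m=(G+H)/2; y=np.array([-x[1],x[0]]); d=B-m; print("foot in wedge x,y",d@x-.045,d@y, "len,width",np.linalg.norm(T-H),np.linalg.norm(G-H))
th=-1.57+.02; goto([.606,.085,.085],quat(th+np.pi)); wait(.2)
s=sense(); print(s["eef_pos"],s["contact_force"],s["clock"])
E
python3 e.py
```

```text
corners [0.6353 0.155 ] [0.5883 0.1582] [0.581  0.0685] bolt [0.6043 0.0852]
foot in wedge x,y 0.026781848234245523 -0.001644574091005424 len,width 0.08993861134356913 0.047079741628749054
[0.6063 0.0861 0.0853] [-0.3199 -0.62    0.0799] 28.5917
```

```bash
python3 - <<'E'
from h import *
np.set_printoptions(precision=4,suppress=True)
def force(n=5):
    r=[]
    for _ in range(n): r.append(sense()["contact_force"]); wait(.02)
    return np.mean(r,0)
P=np.array([.606,.085]); f0=force()
move_linear(np.r_[P,.060],feed=.06); z=.060
while z>.045:
    f=force()-f0; print(round(z,4),f)
    if f[2]>9: break
    z-=.0007; move_linear(np.r_[P,z],feed=.02)
wait(.5); s=sense(); print(force()-f0,s["eef_pos"],s["clock"])
p=camera("scene"); u,v=pix(p,[.6,.1,.03]).astype(int)
cv2.imwrite("pics/z8.png",cv2.resize(p["frame"][v-75:v+75,u-90:u+90,::-1],None,fx=4,fy=4,interpolation=cv2.INTER_CUBIC))
for n in ("scene","top"):
    q=camera(n); print([w(q,r["xyz"]) for r in tip_of("tester",q)[:1]])
E
```

```text
0.06 [0.0614 0.1754 0.0132]
0.0593 [0.0836 0.3871 0.384 ]
0.0586 [ 0.3129  0.3271 -0.2179]
0.0579 [0.216  0.3125 0.4301]
0.0572 [0.1082 0.1673 0.1483]
0.0565 [ 0.0823 -0.1197  0.1898]
0.0558 [-0.1744  0.3671  0.1749]
0.0551 [0.1581 0.6129 0.0704]
0.0544 [0.4963 0.0224 0.054 ]
0.0537 [-1.341   0.4065  5.0441]
0.053 [-2.9838  0.0153 11.7614]
[-2.6207  0.1157 11.4114] [0.6062 0.085  0.0539] 33.1583
[array([ 0.5397, -0.0385, -0.0021])]
[array([ 0.54  , -0.039 , -0.0007])]
```

View pics/z8.png

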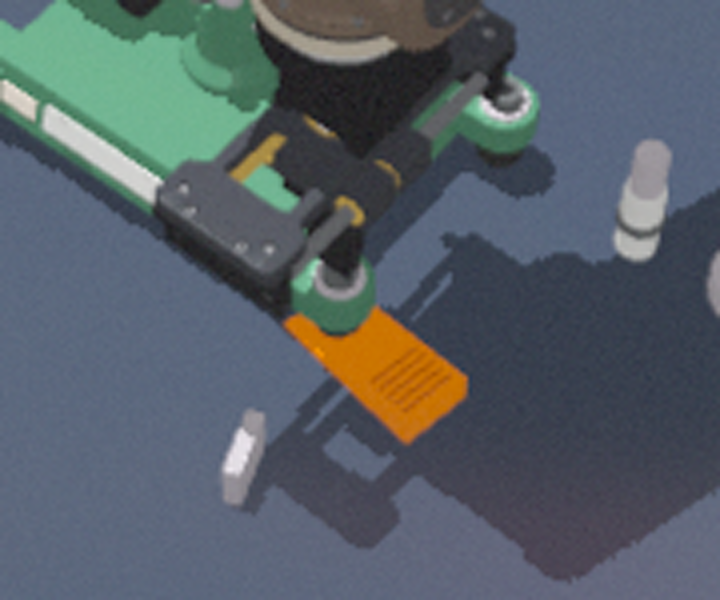

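The fingers press on the bolt at (338,275) with a steady 11.4 N. Contact came at the expected height and was stiff with no dip, and the wedge is free of the fingers under the foot. Handing in.

```bash
python3 -c "
from cell import *
print(sign_off())"
```

```text
the job is handed in; nothing more can be done
None
```

I handed the job in at about 33 s of the 51 s limit, with no verdict returned: the wedge is snug under the short foot (8.6 N push), the tester stands firm in place, and the fingers are off the wedge, pressing its corner bolt with about 11 N.

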